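Gauge the big wooden beads and sort out the tight one

TASK

Check the two drilled wooden beads with the wooden pin gauge: take the gauge by its thick handle, hold it upright and try its tip on the hole of the narrow bead, resting it there for a moment to show that it will not go in, then put it all the way down into the hole of the wide bead and leave it standing there, with that bead staying where it is on the table. Then put the narrow bead, which is too tight, down inside the grey tray.

Things in the scene. Friction and masses are not known exactly. Their poses are not given: they have to be found in the camera images.
- gauge_grip (a point): Wooden pin gauge, 90 mm long, 60 g, standing tip down at the start in a fixed square wooden rest block (70 x 70 x 50 mm high): lift it 45 mm or more to be clear of the rest. The point is the middle of its round handle (34 mm diameter, 50 mm tall), on the axis; z points up along the gauge. Below the handle's flat shoulder (25 mm below this point) is a round pin, 20 mm diameter and 40 mm long, tapering over its last 10 mm to a 13 mm flat tip, 65 mm below this point.
- wide_bead_mid (a point): Wooden bead with the wide hole: an upright cylinder 54 mm diameter, 44 mm high, 80 g, loose on the table. The point is its centre, half-way up (22 mm below its top); z is its axis. The hole, 28 mm diameter, runs right through along the axis. When the gauge is fully in, its shoulder rests on the bead's top and its grip point is 47 mm above this point.
- narrow_bead_mid (a point): Wooden bead with the narrow hole: same outside (54 mm diameter, 44 mm high, 80 g), loose on the table, but the hole along its axis is only 10 mm diameter, so the gauge's 13 mm tip stops on its top, with the grip point 87 mm above this point. The point is its centre, half-way up; z is its axis. A third piece of the same outside size, without any hole, stands in the same row and is not part of the work; the three stand at least 100 mm apart, centre to centre.
- tray_in (a point): Shallow open grey plastic tray, fixed, 180 x 180 mm outside, walls 4 mm thick and 25 mm high. The point is the centre of its inner floor (about 4 mm above the table); x and y run along its sides, z up.
Things that resemble listed ones, but are neither listed nor needed, are in the scene too. What is shaped like the part that bears narrow_bead_mid but blue or white is not meant. Leave any blue look-alike of the part that bears gauge_grip alone.

How it is judged:
By the outcome, as a careful person would: the job done as asked, in the order asked, and still so for the second after the job is handed in, with the robot touching nothing.
It also fails if it takes over 58 s, if anything falls off the work surface, if the arm or the gripper's body presses on something with over 40 N, if the wrist force passes 120 N, or if a joint passes its speed limit or range.

ROBOT

A 6-joint arm with a two-finger parallel gripper is mounted at the origin on the work surface. World frame = base frame: x ahead of the robot, y to its left, z up, the work surface at z = 0. Lengths are in m, angles in degrees, forces in N, time in s.
With the tool pointing down it reaches from about 0.325 to 0.775 m from the base axis. Payload 5.5 kg.
Tool frame: the origin (TCP) lies at the very end of the fingers, on their centre line; the grasp point (between the pads) lies 19 mm behind it; z points along the fingers, y is the line along which they close (so a half turn about z gives the same grasp; the last joint's range is limited). The gripper opens to 88 mm and grips with 3 to 60 N. Pads are 20 mm wide; open, the fingers measure 115 mm over their backs; the gripper's body (75 mm by 178 mm) begins 61 mm behind the grasp point.
Start: joints at [-71.774, 5.22, 70.514, -0, 104.267, -3.249], TCP at [0.22, -0.558, 0.223] pointing down, gripper open.
Joint ranges: [-164.24, 164.24], [-49.07, 125.15], [9.68, 141.18], [-86.29, 266.29], [3.28, 154.24], [-151.56, 151.56]. Speed limits (degrees/s): [147.25, 147.25, 172.46, 180, 180, 180].

INTERFACE

Orientations are given as [roll, pitch, yaw] about the fixed x, y, z axes, in that order (R = Rz(yaw) Ry(pitch) Rx(roll)).
In Python, from station import env gives the robot as it stands.
- The arm moves only by the tool send_rows, never from a script. Its argument "series" is a list of rows, each an object with "translation": the shift along the world's x, y, z in m, a list of three; "dr": the turn, a rotation vector about the world's x, y, z in degrees, a list of three; "hand": the finger opening in m, from 0 to 0.0878. A call has 1 to 8 rows; each row shifts and turns the commanded pose from where the row before left it; what a row does not reach is not made up. A row lasts 1/10 s, in which the tool goes at most 50 mm and 8.59 degrees, less where a joint would pass 70% of its speed; a pose out of reach is approached as far as the arm can. A call with a gripper value outside its range is refused whole. The fingers move at their own pace and stop on an object; the grip force is fixed at half the most. Time passes only in rows, so rows that do not move let the fingers close. It gives the time, the measured TCP pose, the force, the opening and the grip force at its end, in the units of the state.
- env.sense(): the state, without advancing time (a new reading comes with each control period).
- env.get_image(name): name is "scene" or "top"; returns the picture (420x560x3 uint8, blue, green, red); there is no depth.
- env.get_calibration(name): a dict with "intrinsics" (3x3 intrinsics, pixels), "R" (3x3) and "t" (3): a world point X has camera coordinates R X + t. Camera axes: x right, y down, z forward; pixel columns grow to the right and rows downward; lengths in m; the calibration is good to about 2 mm. A picture is of the moment at which its call begins. get_calibration takes no time and is no camera call.
- env.sign_off(): hands the job in; it is judged then, once.
Trained networks look in the newest picture that a camera, given by its name, has taken for a name from the list of things; names that differ only in an ending like _2 or _b are one class to them, and where a whole thing is asked for, a point or a joint stands for the part that bears it (a point fixed in the world has none). Each returns a list of dicts, best first, with "confidence" (0 to 1); they miss things now and then, are a little off and sometimes report something else, mostly with a low value. They report only what shows in the picture. A call takes as long as a camera call. They do not tell look-alikes from the thing itself.
- env.outline_of(query, camera): "pixels" (420x560 bool, what is visible of it) and "extent" ([centre column, centre row, width, height] in pixels, round what is visible of it).
The state is a dict: "time": time; "qpos": joint angles; "joint_velocities": joint speeds; "tau": joint torques, N m; "tcp_pos": TCP position; "eef_rot": TCP orientation; "force": force on the tool from outside, world axes, zero at the start; "ft_torque": the same for the moment, N m; "grip_width": finger opening in m; "grip_force": force on a finger pad.
Only numpy, scipy, OpenCV 4.12 (cv2) and the standard library are available. Lean on these libraries where they do the work, as an engineer would, in place of code of your own. Each camera call takes 0.05 s, during which the arm holds its last target. There are 200 camera calls.

## Working session

There is one attempt and no reset: what is moved stays moved. The work goes in short steps, Python scripts to look and compute and a tool call to move; the robot and the scene stay as the last step left them, time stands still between calls to the robot, and variables do not carry over. Pictures are saved under pics/ and viewed, at most 10 in all, crops included, and the job is handed in when it is done.

Besides the shell and the picture viewer there is one more tool, called after "Emit:" in YAML: its name, and indented under it one key for each argument. send_rows: Moves the arm, as the interface text tells. Its arguments: {"type":"object","properties":{"series":{"type":"array","items":{"type":"object","properties":{"translation":{"type":"array","items":{"type":"number"}},"dr":{"type":"array","items":{"type":"number"}},"hand":{"type":"number"}}}}},"required":["series"]}

```bash
mkdir -p pics; cat > h.py <<'E'
from station import env
import numpy as np, cv2
def ray(cam,u,v,z):
    c=env.get_calibration(cam);K=np.array(c["intrinsics"]);R=np.array(c["R"]);t=np.array(c["t"]).ravel()
    o=-R.T@t;d=R.T@np.linalg.inv(K)@np.array([u,v,1.]);return o+d*(z-o[2])/d[2]
def proj(cam,X):
    c=env.get_calibration(cam);p=np.array(c["intrinsics"])@(np.array(c["R"])@np.array(X)+np.array(c["t"]).ravel());return p[:2]/p[2]
E
python3 - <<'E'
from h import *
a=env.get_image("scene");b=env.get_image("top")
cv2.imwrite("pics/s0.png",a);cv2.imwrite("pics/t0.png",b)
for cam in("scene","top"):
    c=env.get_calibration(cam);print(cam,-np.array(c["R"]).T@np.array(c["t"]).ravel())
    for q in("gauge_grip","wide_bead_mid","narrow_bead_mid","tray_in"):
        for r in env.outline_of(q,cam):
            e=np.round(r["extent"],1);print(q,round(r["confidence"],2),e,np.round(ray(cam,e[0],e[1],.022),3))
print(env.sense())
E
```

```text
scene [1.10545485 0.23270217 1.15249829]
gauge_grip 0.89 [406.5 307.7  18.7  22.2] [0.604 0.334 0.022]
gauge_grip 0.84 [374.2 292.2  17.4  25. ] [0.597 0.257 0.022]
gauge_grip 0.56 [405.4 261.9  16.5  21.2] [0.496 0.3   0.022]
wide_bead_mid 0.83 [334.  258.   24.6  30.8] [0.553 0.143 0.022]
narrow_bead_mid 0.93 [253.6 209.9  25.4  23.6] [ 0.51  -0.085  0.022]
narrow_bead_mid 0.85 [253.2 254.6  24.3  26.2] [ 0.621 -0.035  0.022]
narrow_bead_mid 0.82 [288.4 182.4  16.9  24.3] [ 0.4   -0.038  0.022]
tray_in 0.74 [182.3 187.7 103.6  85.2] [ 0.523 -0.277  0.022]
top [0.4015314  0.02883049 1.22998574]
gauge_grip 0.69 [159.8 217.8  20.2  11.6] [0.527 0.306 0.022]
gauge_grip 0.52 [174.6 182.2  18.   17.7] [0.622 0.271 0.022]
gauge_grip 0.49 [147.9 183.1  14.1  18.8] [0.618 0.341 0.022]
wide_bead_mid 0.66 [223.9 213.4  22.   20.1] [0.542 0.14  0.022]
narrow_bead_mid 0.92 [293.8 272.9  23.6  19.5] [ 0.391 -0.045  0.022]
narrow_bead_mid 0.87 [310.9 230.   20.   17.4] [ 0.503 -0.088  0.022]
narrow_bead_mid 0.65 [294.3 190.4  20.   23.7] [ 0.607 -0.043  0.022]
tray_in 0.85 [385.9 227.4  78.1  81.7] [ 0.514 -0.285  0.022]
tray_in 0.6 [311.5 229.2  18.3  17.9] [ 0.505 -0.09   0.022]
{'time': 0.5, 'qpos': array([-7.17735690e+01,  5.22254345e+00,  7.05147208e+01,  1.58077841e-03,
        1.04268215e+02, -3.24996144e+00]), 'joint_velocities': array([ 0.05655127, -0.12578216, -0.08478324,  0.00450215, -0.08295316,
       -0.08685481]), 'tau': array([-3.79270778e-04, -4.45664084e+01, -4.06092346e+01,  6.97098789e-02,
        1.98093971e-02, -3.67015730e-05]), 'tcp_pos': array([ 0.21966672, -0.55834797,  0.22259298]), 'eef_rot': array([-1.79994616e+02, -1.84024165e-03,  2.14767819e+01]), 'force': array([-0.06305196,  1.00105404,  0.24959688]), 'ft_torque': array([-0.05425298,  0.04082576,  0.03988304]), 'grip_force': 0.0, 'grip_width': 0.08739372745588819}
```

View pics/s0.png

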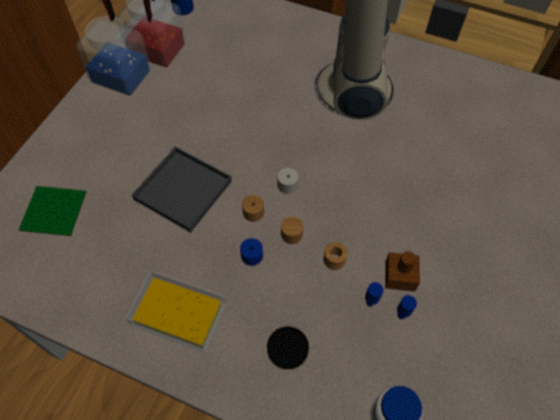

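View pics/t0.png

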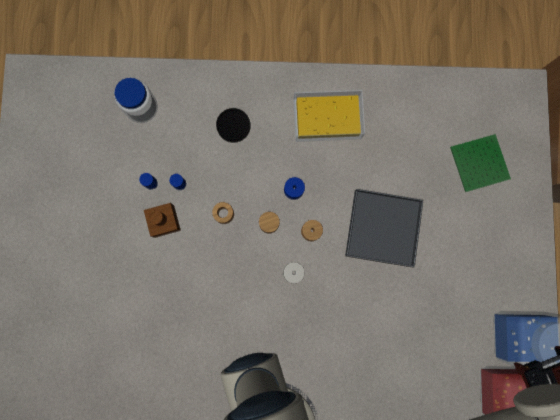

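The scene picture shows the real gauge in its brown rest (408,258), the wide bead (335,256), the solid one (291,230) and the narrow bead (253,208). In the top picture they are at (160,217), (223,212), (269,222) and (312,230), with the tray at (385,228). The blue and white ones are look-alikes.

```bash
cat >> h.py <<'E'
from scipy.optimize import least_squares
def cyl(r,z0,z1):
    a=np.linspace(0,2*np.pi,40);return np.array([[r*np.cos(t),r*np.sin(t),z] for z in(z0,z1) for t in a])
def cen(cam,pts):
    p=np.array([proj(cam,X) for X in pts]).astype(np.float32);h=cv2.convexHull(p);m=cv2.moments(h)
    return np.array([m["m10"]/m["m00"],m["m01"]/m["m00"]]),np.r_[p.min(0),p.max(0)]
def find(q,near,body,x0):
    """near: {cam:(u,v)}; fit xy so bbox of the projected body matches the seen one"""
    obs={}
    for cam,g in near.items():
        env.get_image(cam)
        L=[r for r in env.outline_of(q,cam) if np.hypot(*(np.array(r["extent"][:2])-g))<12]
        if L:
            ys,xs=np.nonzero(L[0]["pixels"]);obs[cam]=np.array([xs.min()-.5,ys.min()-.5,xs.max()+.5,ys.max()+.5])
    f=lambda x:np.concatenate([cen(c,body+np.r_[x,0])[1]-o for c,o in obs.items()])
    s=least_squares(f,x0);each={c:np.round(least_squares(lambda x:cen(c,body+np.r_[x,0])[1]-o,x0).x,4) for c,o in obs.items()}
    print(q,np.round(s.x,4),"res",np.round(f(s.x),1),each);return s.x
E
python3 - <<'E'
from h import *
b=cyl(.027,0,.044)
find("gauge_grip",dict(scene=(407,260),top=(160,217)),cyl(.017,.05,.1),[.5,.3])
find("wide_bead_mid",dict(scene=(335,256),top=(223,212)),b,[.54,.14])
find("narrow_bead_mid",dict(scene=(253,209),top=(312,230)),b,[.5,-.09])
for cam in("scene","top"):
    r=env.outline_of("tray_in",cam)[0]
    c,_=cv2.findContours(r["pixels"].astype(np.uint8),0,2);c=max(c,key=cv2.contourArea)
    bx=cv2.boxPoints(cv2.minAreaRect(c)) if cam=="top" else cv2.approxPolyDP(c,8,True)[:,0]
    print(cam,np.round([ray(cam,*p,.025)[:2] for p in bx],3).tolist())
im=env.get_image("top");im2=env.get_image("scene")
cr=np.hstack([cv2.resize(im[165:265,125:265],None,fx=3,fy=3,interpolation=2),cv2.resize(im2[215:315,320:440],None,fx=3,fy=3,interpolation=2)])
cv2.imwrite("pics/c1.png",cr)
E
```

```text
Traceback (most recent call last):
  File "h.py", line 23, in find
    s=least_squares(f,x0);each={c:np.round(least_squares(lambda x:cen(c,body+np.r_[x,0])[1]-o,x0).x,4) for c,o in obs.items()}
                                           ~~~~~~~~~~~~~^^^^^^^^^^^^^^^^^^^^^^^^^^^^^^^^^^^^^^^^^
  File "h.py", line 23, in <lambda>
    s=least_squares(f,x0);each={c:np.round(least_squares(lambda x:cen(c,body+np.r_[x,0])[1]-o,x0).x,4) for c,o in obs.items()}
                                                                  ~~~^^^^^^^^^^^^^^^^^^^
  File "h.py", line 12, in cen
    p=np.array([proj(cam,X) for X in pts]).astype(np.float32);h=cv2.convexHull(p);m=cv2.moments(h)
                ~~~~^^^^^^^
  File "h.py", line 7, in proj
    c=env.get_calibration(cam);p=np.array(c["intrinsics"])@(np.array(c["R"])@np.array(X)+np.array(c["t"]).ravel());return p[:2]/p[2]
ValueError: time passes only in moves, steps and waits
```

```bash
python3 - <<'E'
s=open("h.py").read()
s=s.replace("import numpy as np, cv2","import numpy as np, cv2\nCAL={c:env.get_calibration(c) for c in('scene','top')}").replace("c=env.get_calibration(cam)","c=CAL[cam]")
s=s.replace("for X in pts]).astype(np.float32);h=cv2.convexHull(p)","for X in pts]);h=cv2.convexHull(p.astype(np.float32))")
open("h.py","w").write(s)
E
cat > m.py <<'E'
from h import *
b=cyl(.027,0,.044)
find("gauge_grip",dict(scene=(407,260),top=(160,217)),cyl(.017,.05,.1),[.5,.3])
find("wide_bead_mid",dict(scene=(335,256),top=(223,212)),b,[.54,.14])
find("narrow_bead_mid",dict(scene=(253,209),top=(312,230)),b,[.5,-.09])
for cam in("scene","top"):
    r=env.outline_of("tray_in",cam)[0]
    c,_=cv2.findContours(r["pixels"].astype(np.uint8),0,2);c=max(c,key=cv2.contourArea)
    bx=cv2.boxPoints(cv2.minAreaRect(c)) if cam=="top" else cv2.approxPolyDP(c,8,True)[:,0]
    print(cam,np.round([ray(cam,*p,.025)[:2] for p in bx],3).tolist())
im=env.get_image("top");im2=env.get_image("scene")
cr=np.hstack([cv2.resize(im[165:265,125:265],None,fx=3,fy=3,interpolation=2),cv2.resize(im2[215:315,320:440],None,fx=3,fy=3,interpolation=2)])
cv2.imwrite("pics/c1.png",cr)
E
python3 m.py
```

```text
gauge_grip [0.5237 0.2991] res [ 0.2 -2.3  0.2  0.1 -0.4 -1.5  0.  -0.7] {'scene': array([0.5265, 0.2995]), 'top': array([0.5209, 0.2985])}
wide_bead_mid [0.5449 0.1439] res [-1.  -0.8  0.7  0.  -0.4 -0.6 -0.1 -0. ] {'scene': array([0.5457, 0.1445]), 'top': array([0.5442, 0.1431])}
narrow_bead_mid [ 0.5042 -0.09  ] res [-0.1 -1.   0.3 -0.2 -0.8 -1.   0.5 -0. ] {'scene': array([ 0.5058, -0.0895]), 'top': array([ 0.5029, -0.0903])}
scene [[0.422, -0.354], [0.6, -0.373], [0.626, -0.199], [0.449, -0.179]]
top [[0.434, -0.176], [0.616, -0.202], [0.592, -0.388], [0.411, -0.358]]
```

View pics/c1.png

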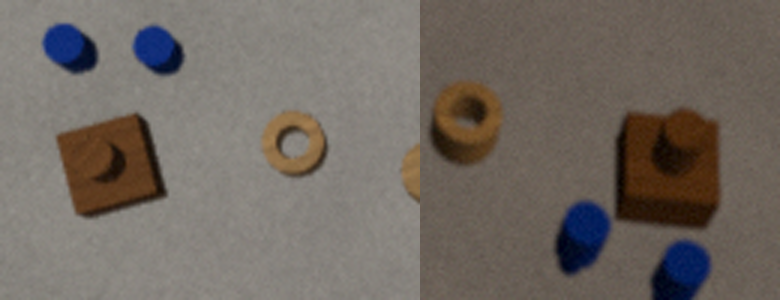

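The crop shows the gauge's handle disc at about (157,218) in the top image and (409,258) in the scene image, and the wide bead's open ring. The measured positions agree across the two cameras to a few millimetres, so I'm setting out.

Emit:
send_rows:
  series:
    - {"translation": [0.015, 0.043, 0], "dr": [0, 0, 0], "hand": 0.0878}
    - {"translation": [0.015, 0.043, 0], "dr": [0, 0, 0], "hand": 0.0878}
    - {"translation": [0.015, 0.043, 0], "dr": [0, 0, 0], "hand": 0.0878}
    - {"translation": [0.015, 0.043, 0], "dr": [0, 0, 0], "hand": 0.0878}
    - {"translation": [0.015, 0.043, 0], "dr": [0, 0, 0], "hand": 0.0878}
    - {"translation": [0.015, 0.043, 0], "dr": [0, 0, 0], "hand": 0.0878}
    - {"translation": [0.015, 0.043, 0], "dr": [0, 0, 0], "hand": 0.0878}
    - {"translation": [0.015, 0.043, 0], "dr": [0, 0, 0], "hand": 0.0878}

```text
time: 2.3
tcp_pos: [0.3398, -0.2127, 0.2229]
eef_rot: [180.0, -0.0, 21.4]
force: [0.2, 0.5, 0.4]
grip_width: 0.0879
grip_force: 0.0
```

Emit:
send_rows:
  series:
    - {"translation": [0.015, 0.043, 0], "dr": [0, 0, 0], "hand": 0.0878}
    - {"translation": [0.015, 0.043, 0], "dr": [0, 0, 0], "hand": 0.0878}
    - {"translation": [0.015, 0.043, 0], "dr": [0, 0, 0], "hand": 0.0878}
    - {"translation": [0.015, 0.043, 0], "dr": [0, 0, 0], "hand": 0.0878}
    - {"translation": [0.015, 0.043, 0], "dr": [0, 0, 0], "hand": 0.0878}
    - {"translation": [0.015, 0.043, 0], "dr": [0, 0, 0], "hand": 0.0878}
    - {"translation": [0.015, 0.043, 0], "dr": [0, 0, 0], "hand": 0.0878}
    - {"translation": [0.015, 0.043, 0], "dr": [0, 0, 0], "hand": 0.0878}

```text
time: 3.1
tcp_pos: [0.4599, 0.1317, 0.2229]
eef_rot: [180.0, -0.1, 21.5]
force: [0.2, -1.3, 0.7]
grip_width: 0.0879
grip_force: 0.0
```

```bash
python3 - <<'E'
from h import *
print(ray("top",157.3,218.3,.1),ray("scene",408.7,257.7,.1))
# block centroid from top image corners (crop px -> full), z=.05
print([np.round(ray("top",125+u/3,165+v/3,.05),3) for u,v in((58,132),(138,114),(160,192),(84,214))])
s=env.sense();print(s["time"],s["tcp_pos"],s["eef_rot"],s["qpos"])
E
```

```text
[0.51799235 0.29367915 0.1       ] [0.52519772 0.29896529 0.1       ]
[array([0.546, 0.339, 0.05 ]), array([0.563, 0.273, 0.05 ]), array([0.497, 0.251, 0.05 ]), array([0.477, 0.314, 0.05 ])]
3.1 [0.45989778 0.13169514 0.22293511] [ 1.79981591e+02 -5.37484537e-02  2.14953219e+01] [ 1.19105831e+01 -1.35874541e+01  8.83890240e+01 -9.53365045e-03
  1.05142367e+02  8.04127750e+01]
```

Emit:
send_rows:
  series:
    - {"translation": [0.0155, 0.0413, 0], "dr": [0, 0, 0], "hand": 0.0878}
    - {"translation": [0.0155, 0.0413, 0], "dr": [0, 0, 0], "hand": 0.0878}
    - {"translation": [0.0155, 0.0413, 0], "dr": [0, 0, 0], "hand": 0.0878}
    - {"translation": [0.0155, 0.0413, 0], "dr": [0, 0, 0], "hand": 0.0878}
    - {"translation": [0, 0, -0.025], "dr": [0, 0, 0], "hand": 0.0878}
    - {"translation": [0, 0, -0.04], "dr": [0, 0, 0], "hand": 0.0878}
    - {"translation": [0, 0, -0.025], "dr": [0, 0, 0], "hand": 0.0878}
    - {"translation": [0, 0, 0], "dr": [0, 0, 0], "hand": 0.0878}

```text
time: 3.9
tcp_pos: [0.5195, 0.294, 0.1273]
eef_rot: [180.0, 0.5, 21.5]
force: [-0.5, 0.2, -0.3]
grip_width: 0.088
grip_force: 0.0
```

Emit:
send_rows:
  series:
    - {"translation": [0, 0, -0.025], "dr": [0, 0, 0], "hand": 0.0878}
    - {"translation": [0, 0, -0.025], "dr": [0, 0, 0], "hand": 0.0878}
    - {"translation": [0, 0, -0.015], "dr": [0, 0, 0], "hand": 0.0878}
    - {"translation": [0, 0, -0.009], "dr": [0, 0, 0], "hand": 0.0878}
    - {"translation": [0, 0, 0], "dr": [0, 0, 0], "hand": 0.06}
    - {"translation": [0, 0, 0], "dr": [0, 0, 0], "hand": 0.045}
    - {"translation": [0, 0, 0], "dr": [0, 0, 0], "hand": 0.04}
    - {"translation": [0, 0, 0], "dr": [0, 0, 0], "hand": 0.04}

```text
time: 4.7
tcp_pos: [0.5222, 0.2951, 0.06]
eef_rot: [-180.0, -0.1, 21.5]
force: [-0.4, 0.2, -1.0]
grip_width: 0.0593
grip_force: 0.0
```

Emit:
send_rows:
  series:
    - {"translation": [0, 0, 0], "dr": [0, 0, 0], "hand": 0.03}
    - {"translation": [0, 0, 0], "dr": [0, 0, 0], "hand": 0.02}
    - {"translation": [0, 0, 0], "dr": [0, 0, 0], "hand": 0.02}
    - {"translation": [0, 0, 0], "dr": [0, 0, 0], "hand": 0.02}

```text
time: 5.1
tcp_pos: [0.5217, 0.295, 0.0588]
eef_rot: [-180.0, -0.0, 21.5]
force: [0.8, 0.5, 0.5]
grip_width: 0.0328
grip_force: 30.0
```

Emit:
send_rows:
  series:
    - {"translation": [0, 0, 0.01], "dr": [0, 0, 0], "hand": 0.02}
    - {"translation": [0, 0, 0.02], "dr": [0, 0, 0], "hand": 0.02}
    - {"translation": [0, 0, 0.03], "dr": [0, 0, 0], "hand": 0.02}
    - {"translation": [0, 0, 0.03], "dr": [0, 0, 0], "hand": 0.02}
    - {"translation": [0, 0, 0.01], "dr": [0, 0, 0], "hand": 0.02}
    - {"translation": [0, 0, 0], "dr": [0, 0, 0], "hand": 0.02}
    - {"translation": [0, 0, 0], "dr": [0, 0, 0], "hand": 0.02}

```text
time: 5.8
tcp_pos: [0.5213, 0.2946, 0.1573]
eef_rot: [180.0, 0.1, 21.5]
force: [-0.5, 0.6, -0.7]
grip_width: 0.033
grip_force: 30.0
```

```bash
python3 - <<'E'
from h import *
s=env.sense();print(s["tcp_pos"],s["force"],s["grip_width"])
im=env.get_image("top");im2=env.get_image("scene")
cr=np.hstack([cv2.resize(im[160:270,95:225],None,fx=3,fy=3,interpolation=2),cv2.resize(im2[180:290,350:480],None,fx=3,fy=3,interpolation=2)])
cv2.imwrite("pics/c2.png",cr)
for c in("scene","top"):
    print(c,[ (round(r["confidence"],2),np.round(r["extent"],1)) for r in env.outline_of("gauge_grip",c)])
    print([np.round(proj(c,[s["tcp_pos"][0],s["tcp_pos"][1],z]),1) for z in (.11,.135,.175,.2)])
E
```

```text
[0.52130271 0.29464665 0.15725903] [-0.49545312  0.57119358 -0.6773321 ] 0.03301597089306981
scene [(0.84, array([373.2, 292.6,  17.7,  24.5])), (0.67, array([416. , 246.3,  22.2,  18.6])), (0.63, array([406.7, 308.4,  20. ,  24.8]))]
[array([408.3, 253.5]), array([410.8, 248.4]), array([415.1, 239.7]), array([417.9, 234. ])]
top [(0.69, array([149.5, 180.6,  11.6,  20.8])), (0.68, array([176.8, 180.9,  13.6,  16.4]))]
[array([156. , 216.5]), array([153.5, 215.3]), array([149.3, 213.3]), array([146.5, 212. ])]
```

View pics/c2.png

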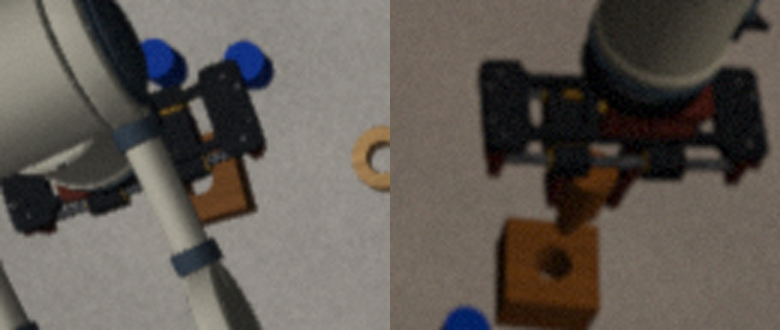

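The gauge is out of the rest and held upright: its tip in the scene image is at about (409,255), where the model predicts it. The rest hole is at (405,268). Carrying it to the narrow bead.

Emit:
send_rows:
  series:
    - {"translation": [-0.001, -0.025, 0], "dr": [0, 0, 0], "hand": 0.02}
    - {"translation": [-0.002, -0.045, 0], "dr": [0, 0, 0], "hand": 0.02}
    - {"translation": [-0.002, -0.045, 0], "dr": [0, 0, 0], "hand": 0.02}
    - {"translation": [-0.002, -0.045, 0], "dr": [0, 0, 0], "hand": 0.02}
    - {"translation": [-0.002, -0.045, 0], "dr": [0, 0, 0], "hand": 0.02}
    - {"translation": [-0.002, -0.045, 0], "dr": [0, 0, 0], "hand": 0.02}
    - {"translation": [-0.002, -0.045, 0], "dr": [0, 0, 0], "hand": 0.02}
    - {"translation": [-0.002, -0.045, 0], "dr": [0, 0, 0], "hand": 0.02}

```text
time: 6.8
tcp_pos: [0.5059, -0.0468, 0.1578]
eef_rot: [-180.0, 0.0, 21.5]
force: [1.3, -0.2, -0.5]
grip_width: 0.0328
grip_force: 30.0
```

Emit:
send_rows:
  series:
    - {"translation": [-0.002, -0.03, 0], "dr": [0, 0, 0], "hand": 0.02}
    - {"translation": [-0.001, -0.015, 0], "dr": [0, 0, 0], "hand": 0.02}
    - {"translation": [0, 0, -0.025], "dr": [0, 0, 0], "hand": 0.02}
    - {"translation": [0, 0, -0.02], "dr": [0, 0, 0], "hand": 0.02}
    - {"translation": [0, 0, 0], "dr": [0, 0, 0], "hand": 0.02}
    - {"translation": [0, 0, 0], "dr": [0, 0, 0], "hand": 0.02}

```text
time: 7.4
tcp_pos: [0.5035, -0.0894, 0.1134]
eef_rot: [-179.9, 0.1, 21.5]
force: [0.2, -0.3, -0.9]
grip_width: 0.0327
grip_force: 30.0
```

```bash
python3 - <<'E'
from h import *
s=env.sense();p=s["tcp_pos"];print(p,s["force"],s["grip_width"])
print("rest hole",ray("scene",405.3,267.7,.05))
im2=env.get_image("scene")
cv2.imwrite("pics/c3.png",cv2.resize(im2[150:250,195:315],None,fx=6,fy=6,interpolation=2))
tz=p[2]+.019-.065-.003
print("tip z",tz,(proj("scene",[p[0],p[1],tz])-[195,150])*6,(proj("scene",[p[0],p[1],tz+.04])-[195,150])*6)
print((proj("scene",[.5042,-.09,.044])-[195,150])*6)
E
```

```text
[ 0.5034745  -0.08942757  0.11338955] [ 0.19468889 -0.29443129 -0.87016206] 0.03271266162124316
rest hole [0.52500668 0.30214998 0.05      ]
tip z 0.06438954596276933 [344.8960541  289.41007373] [341.20914895 235.05683696]
[344.67144929 316.91698251]
```

View pics/c3.png

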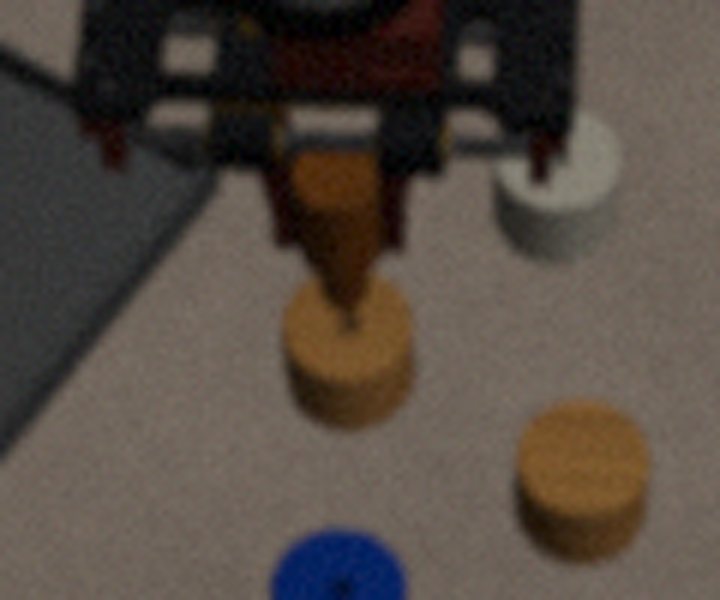

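The tip hangs right over the narrow bead's hole: tip at (348,300) and hole at (350,322) in the crop. Lowering gently.

Emit:
send_rows:
  series:
    - {"translation": [0, 0, -0.01], "dr": [0, 0, 0], "hand": 0.02}
    - {"translation": [0, 0, -0.006], "dr": [0, 0, 0], "hand": 0.02}
    - {"translation": [0, 0, -0.002], "dr": [0, 0, 0], "hand": 0.02}
    - {"translation": [0, 0, 0], "dr": [0, 0, 0], "hand": 0.02}
    - {"translation": [0, 0, -0.001], "dr": [0, 0, 0], "hand": 0.02}
    - {"translation": [0, 0, 0], "dr": [0, 0, 0], "hand": 0.02}

```text
time: 8.05
tcp_pos: [0.5037, -0.0902, 0.0948]
eef_rot: [180.0, -0.0, 21.5]
force: [0.1, -1.1, -0.9]
grip_width: 0.0329
grip_force: 30.0
```

Emit:
send_rows:
  series:
    - {"translation": [0, 0, -0.001], "dr": [0, 0, 0], "hand": 0.02}
    - {"translation": [0, 0, 0], "dr": [0, 0, 0], "hand": 0.02}

```text
time: 8.25
tcp_pos: [0.5037, -0.0902, 0.0937]
eef_rot: [180.0, -0.0, 21.5]
force: [0.1, 0.1, -0.6]
grip_width: 0.0326
grip_force: 30.0
```

Emit:
send_rows:
  series:
    - {"translation": [0, 0, -0.001], "dr": [0, 0, 0], "hand": 0.02}
    - {"translation": [0, 0, 0], "dr": [0, 0, 0], "hand": 0.02}

```text
time: 8.45
tcp_pos: [0.5037, -0.0902, 0.0928]
eef_rot: [180.0, -0.0, 21.5]
force: [-0.6, -0.2, -0.7]
grip_width: 0.0329
grip_force: 30.0
```

Emit:
send_rows:
  series:
    - {"translation": [0, 0, -0.001], "dr": [0, 0, 0], "hand": 0.02}
    - {"translation": [0, 0, 0], "dr": [0, 0, 0], "hand": 0.02}

```text
time: 8.65
tcp_pos: [0.5039, -0.0902, 0.0927]
eef_rot: [180.0, -0.0, 21.5]
force: [-1.1, 0.8, 4.6]
grip_width: 0.0329
grip_force: 30.0
```

Contact: 4.6 N and the height has stopped at the predicted value. Holding it there for a moment, then lifting and moving to the wide bead.

Emit:
send_rows:
  series:
    - {"translation": [0, 0, 0], "dr": [0, 0, 0], "hand": 0.02}
    - {"translation": [0, 0, 0], "dr": [0, 0, 0], "hand": 0.02}
    - {"translation": [0, 0, 0], "dr": [0, 0, 0], "hand": 0.02}
    - {"translation": [0, 0, 0], "dr": [0, 0, 0], "hand": 0.02}
    - {"translation": [0, 0, 0], "dr": [0, 0, 0], "hand": 0.02}
    - {"translation": [0, 0, 0], "dr": [0, 0, 0], "hand": 0.02}
    - {"translation": [0, 0, 0], "dr": [0, 0, 0], "hand": 0.02}
    - {"translation": [0, 0, 0], "dr": [0, 0, 0], "hand": 0.02}

```text
time: 9.45
tcp_pos: [0.5039, -0.0902, 0.0927]
eef_rot: [180.0, -0.1, 21.5]
force: [-2.1, 1.2, 5.4]
grip_width: 0.0322
grip_force: 30.0
```

Emit:
send_rows:
  series:
    - {"translation": [0, 0, 0], "dr": [0, 0, 0], "hand": 0.02}
    - {"translation": [0, 0, 0], "dr": [0, 0, 0], "hand": 0.02}
    - {"translation": [0, 0, 0], "dr": [0, 0, 0], "hand": 0.02}
    - {"translation": [0, 0, 0], "dr": [0, 0, 0], "hand": 0.02}
    - {"translation": [0, 0, 0.01], "dr": [0, 0, 0], "hand": 0.02}
    - {"translation": [0, 0, 0.02], "dr": [0, 0, 0], "hand": 0.02}
    - {"translation": [0, 0, 0.02], "dr": [0, 0, 0], "hand": 0.02}
    - {"translation": [0, 0, 0], "dr": [0, 0, 0], "hand": 0.02}

```text
time: 10.25
tcp_pos: [0.5051, -0.0905, 0.145]
eef_rot: [179.8, -0.3, 21.5]
force: [0.3, -0.4, -0.3]
grip_width: 0.0326
grip_force: 30.0
```

Emit:
send_rows:
  series:
    - {"translation": [0.003, 0.02, 0], "dr": [0, 0, 0], "hand": 0.02}
    - {"translation": [0.007, 0.04, 0], "dr": [0, 0, 0], "hand": 0.02}
    - {"translation": [0.007, 0.04, 0], "dr": [0, 0, 0], "hand": 0.02}
    - {"translation": [0.007, 0.04, 0], "dr": [0, 0, 0], "hand": 0.02}
    - {"translation": [0.007, 0.04, 0], "dr": [0, 0, 0], "hand": 0.02}
    - {"translation": [0.007, 0.034, 0], "dr": [0, 0, 0], "hand": 0.02}
    - {"translation": [0.003, 0.02, 0], "dr": [0, 0, 0], "hand": 0.02}
    - {"translation": [0, 0, -0.02], "dr": [0, 0, 0], "hand": 0.02}

```text
time: 11.05
tcp_pos: [0.5458, 0.1469, 0.123]
eef_rot: [-180.0, -0.2, 21.7]
force: [-0.1, -0.2, -0.4]
grip_width: 0.0327
grip_force: 30.0
```

Emit:
send_rows:
  series:
    - {"translation": [0, 0, -0.015], "dr": [0, 0, 0], "hand": 0.02}
    - {"translation": [0, 0, 0], "dr": [0, 0, 0], "hand": 0.02}
    - {"translation": [0, 0, 0], "dr": [0, 0, 0], "hand": 0.02}

```text
time: 11.35
tcp_pos: [0.5442, 0.1432, 0.1057]
eef_rot: [-180.0, 0.1, 21.4]
force: [0.4, -0.5, -0.6]
grip_width: 0.0328
grip_force: 30.0
```

```bash
python3 - <<'E'
from h import *
s=env.sense();p=s["tcp_pos"];print(p,s["force"],s["grip_width"])
im2=env.get_image("scene")
cv2.imwrite("pics/c4.png",cv2.resize(im2[195:295,275:395],None,fx=6,fy=6,interpolation=2))
tz=p[2]+.019-.065-.003
print("tip z",tz,(proj("scene",[p[0],p[1],tz])-[275,195])*6)
for d in((0,0),(.01,0),(0,.01)):print((proj("scene",[.5449+d[0],.1439+d[1],.044])-[275,195])*6)
E
```

```text
[0.54417155 0.14321102 0.1057066 ] [ 0.36251184 -0.5223245  -0.57717854] 0.032784180223804284
tip z 0.05670659670404275 [371.94237424 319.18959828]
[369.64855056 336.15142102]
[360.645341   357.52169082]
[393.95307114 345.46676996]
```

View pics/c4.png

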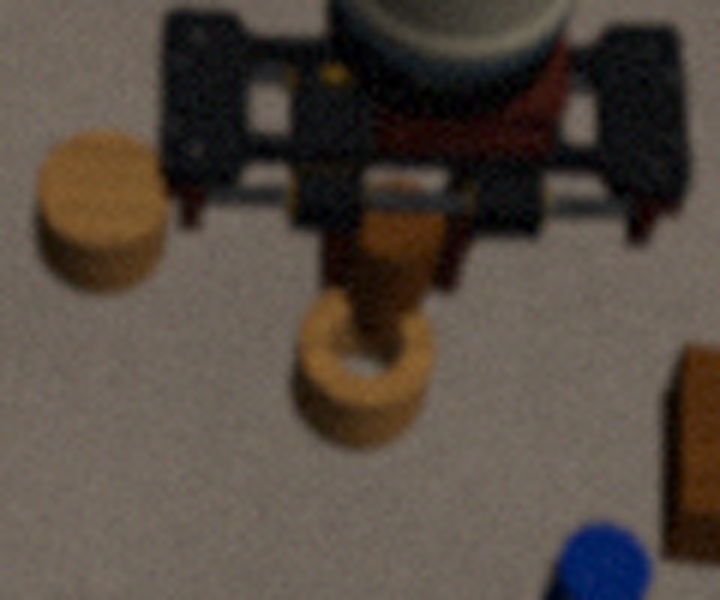

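The pin tip is at (376,322) and the ring's centre at (366,341), so the tip is about 3 mm off sideways, within the 7 mm of play. A small correction, then lowering while watching the force.

Emit:
send_rows:
  series:
    - {"translation": [0.0015, -0.0025, 0], "dr": [0, 0, 0], "hand": 0.02}
    - {"translation": [0, 0, -0.008], "dr": [0, 0, 0], "hand": 0.02}
    - {"translation": [0, 0, -0.006], "dr": [0, 0, 0], "hand": 0.02}
    - {"translation": [0, 0, -0.003], "dr": [0, 0, 0], "hand": 0.02}
    - {"translation": [0, 0, 0], "dr": [0, 0, 0], "hand": 0.02}

```text
time: 11.9
tcp_pos: [0.5457, 0.1412, 0.0886]
eef_rot: [-180.0, 0.1, 21.5]
force: [-0.1, 0.9, -0.4]
grip_width: 0.0329
grip_force: 30.0
```

Emit:
send_rows:
  series:
    - {"translation": [0, 0, -0.004], "dr": [0, 0, 0], "hand": 0.02}
    - {"translation": [0, 0, -0.005], "dr": [0, 0, 0], "hand": 0.02}
    - {"translation": [0, 0, 0], "dr": [0, 0, 0], "hand": 0.02}

```text
time: 12.2
tcp_pos: [0.5457, 0.1413, 0.0796]
eef_rot: [-180.0, 0.1, 21.5]
force: [0.4, -0.6, -1.4]
grip_width: 0.033
grip_force: 30.0
```

Past the stop height with no force: the pin is in the hole. Continuing down.

Emit:
send_rows:
  series:
    - {"translation": [0, 0, -0.006], "dr": [0, 0, 0], "hand": 0.02}
    - {"translation": [0, 0, -0.006], "dr": [0, 0, 0], "hand": 0.02}
    - {"translation": [0, 0, -0.006], "dr": [0, 0, 0], "hand": 0.02}
    - {"translation": [0, 0, -0.005], "dr": [0, 0, 0], "hand": 0.02}
    - {"translation": [0, 0, 0], "dr": [0, 0, 0], "hand": 0.02}
    - {"translation": [0, 0, -0.002], "dr": [0, 0, 0], "hand": 0.02}
    - {"translation": [0, 0, 0], "dr": [0, 0, 0], "hand": 0.02}

```text
time: 12.9
tcp_pos: [0.5462, 0.1413, 0.0556]
eef_rot: [180.0, -0.0, 21.5]
force: [-0.1, 0.1, 0.1]
grip_width: 0.0329
grip_force: 30.0
```

Emit:
send_rows:
  series:
    - {"translation": [0, 0, -0.001], "dr": [0, 0, 0], "hand": 0.02}
    - {"translation": [0, 0, 0], "dr": [0, 0, 0], "hand": 0.02}

```text
time: 13.1
tcp_pos: [0.5462, 0.1413, 0.0548]
eef_rot: [180.0, -0.0, 21.5]
force: [-0.2, -0.2, -0.3]
grip_width: 0.0327
grip_force: 30.0
```

Emit:
send_rows:
  series:
    - {"translation": [0, 0, -0.001], "dr": [0, 0, 0], "hand": 0.02}
    - {"translation": [0, 0, 0], "dr": [0, 0, 0], "hand": 0.02}

```text
time: 13.3
tcp_pos: [0.5461, 0.1413, 0.0536]
eef_rot: [-180.0, 0.0, 21.5]
force: [0.8, 0.1, -0.9]
grip_width: 0.0329
grip_force: 30.0
```

Emit:
send_rows:
  series:
    - {"translation": [0, 0, -0.001], "dr": [0, 0, 0], "hand": 0.02}
    - {"translation": [0, 0, 0], "dr": [0, 0, 0], "hand": 0.02}

```text
time: 13.5
tcp_pos: [0.5463, 0.1414, 0.0528]
eef_rot: [180.0, -0.0, 21.5]
force: [-0.9, 0.1, -0.5]
grip_width: 0.0329
grip_force: 30.0
```

Emit:
send_rows:
  series:
    - {"translation": [0, 0, -0.001], "dr": [0, 0, 0], "hand": 0.02}
    - {"translation": [0, 0, 0], "dr": [0, 0, 0], "hand": 0.02}

```text
time: 13.7
tcp_pos: [0.5464, 0.1414, 0.0528]
eef_rot: [180.0, -0.1, 21.5]
force: [-2.3, -0.6, 5.7]
grip_width: 0.0332
grip_force: 30.0
```

Seated with 5.7 N at the predicted height. Releasing, rising, then going to the narrow bead with the hand turned so the fingers close across the row.

Emit:
send_rows:
  series:
    - {"translation": [0, 0, 0.0005], "dr": [0, 0, 0], "hand": 0.045}
    - {"translation": [0, 0, 0], "dr": [0, 0, 0], "hand": 0.06}
    - {"translation": [0, 0, 0], "dr": [0, 0, 0], "hand": 0.075}
    - {"translation": [0, 0, 0], "dr": [0, 0, 0], "hand": 0.075}
    - {"translation": [0, 0, 0.015], "dr": [0, 0, 0], "hand": 0.075}
    - {"translation": [0, 0, 0.03], "dr": [0, 0, 0], "hand": 0.075}
    - {"translation": [0, 0, 0.035], "dr": [0, 0, 0], "hand": 0.075}
    - {"translation": [0, 0, 0.02], "dr": [0, 0, 0], "hand": 0.075}

```text
time: 14.5
tcp_pos: [0.5471, 0.1415, 0.1567]
eef_rot: [180.0, -0.3, 21.5]
force: [0.8, 0.6, -0.6]
grip_width: 0.0746
grip_force: 0.0
```

Emit:
send_rows:
  series:
    - {"translation": [-0.0052, -0.029, 0], "dr": [0, 0, 8.5], "hand": 0.075}
    - {"translation": [-0.0052, -0.029, 0], "dr": [0, 0, 8.5], "hand": 0.075}
    - {"translation": [-0.0052, -0.029, 0], "dr": [0, 0, 8.5], "hand": 0.075}
    - {"translation": [-0.0052, -0.029, 0], "dr": [0, 0, 8.5], "hand": 0.075}
    - {"translation": [-0.0052, -0.029, 0], "dr": [0, 0, 8.5], "hand": 0.075}
    - {"translation": [-0.0052, -0.029, 0], "dr": [0, 0, 8.5], "hand": 0.075}
    - {"translation": [-0.0052, -0.029, 0], "dr": [0, 0, 8.5], "hand": 0.075}
    - {"translation": [-0.0052, -0.029, 0], "dr": [0, 0, 8.5], "hand": 0.075}

```text
time: 15.3
tcp_pos: [0.5044, -0.0918, 0.1536]
eef_rot: [179.9, 0.0, 89.8]
force: [0.6, -0.2, 0.1]
grip_width: 0.075
grip_force: 0.0
```

Emit:
send_rows:
  series:
    - {"translation": [0, 0, 0], "dr": [0, 0, 0], "hand": 0.075}
    - {"translation": [0, 0, 0], "dr": [0, 0, 0], "hand": 0.075}

```text
time: 15.5
tcp_pos: [0.5047, -0.0909, 0.1531]
eef_rot: [179.9, -0.0, 89.2]
force: [0.8, -0.8, 0.6]
grip_width: 0.0754
grip_force: 0.0
```

```bash
python3 - <<'E'
from h import *
s=env.sense();print(s["tcp_pos"],s["eef_rot"],s["qpos"])
b=cyl(.027,0,.044)
a=env.get_image("scene");t=env.get_image("top")
cv2.imwrite("pics/c5.png",np.hstack([cv2.resize(a[150:290,200:400],None,fx=2,fy=2,interpolation=2),cv2.resize(t[150:290,150:350],None,fx=2,fy=2,interpolation=2)]))
find("narrow_bead_mid",dict(scene=(253,209)),b,[.5,-.09])
for c in("scene","top"):print([(r["confidence"],r["extent"]) for r in env.outline_of("gauge_grip",c)])
print(proj("scene",[.545,.143,.069]),proj("top",[.545,.143,.069]))
E
```

```text
[ 0.50469566 -0.09086853  0.15311274] [ 1.79932162e+02 -1.52777257e-02  8.92354707e+01] [-1.40288880e+01 -8.50065426e+00  9.10085522e+01  3.06927968e-02
  9.74295784e+01 -1.32603642e+01]
narrow_bead_mid [ 0.505  -0.0912] res [-0.7 -0.9  0.7  0.9] {'scene': array([ 0.505 , -0.0912])}
[(0.91, [372.1, 292.5, 12.5, 25.6]), (0.84, [336.4, 248.7, 16.0, 19.8]), (0.68, [406.1, 308.4, 16.9, 22.4])]
[(0.79, [148.4, 181.9, 16.1, 19.4]), (0.73, [177.3, 182.2, 16.3, 15.7]), (0.57, [222.8, 208.6, 12.7, 16.5])]
[337.32131152 246.03855341] [221.06229407 210.12920306]
```

View pics/c5.png

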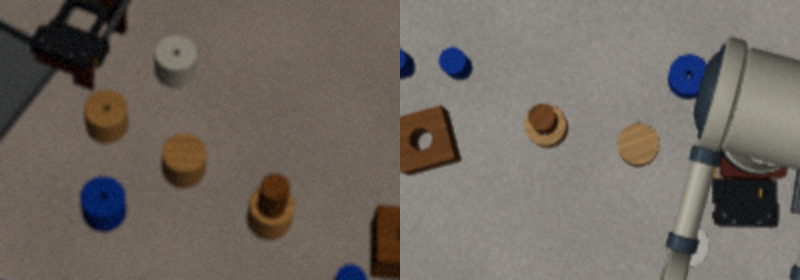

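The gauge stands fully in the wide bead at about (273,200) in the left crop, and the narrow bead at (106,115) is unmoved under the gripper. Descending on it.

Emit:
send_rows:
  series:
    - {"translation": [0, 0, -0.03], "dr": [0, 0, 0], "hand": 0.075}
    - {"translation": [0, 0, -0.04], "dr": [0, 0, 0], "hand": 0.075}
    - {"translation": [0, 0, -0.03], "dr": [0, 0, 0], "hand": 0.075}
    - {"translation": [0, 0, -0.025], "dr": [0, 0, 0], "hand": 0.075}
    - {"translation": [0, 0, -0.015], "dr": [0, 0, 0], "hand": 0.075}
    - {"translation": [0, 0, -0.004], "dr": [0, 0, 0], "hand": 0.075}
    - {"translation": [0, 0, 0], "dr": [0, 0, 0], "hand": 0.06}
    - {"translation": [0, 0, 0], "dr": [0, 0, 0], "hand": 0.05}

```text
time: 16.6
tcp_pos: [0.5056, -0.0908, 0.0098]
eef_rot: [179.9, 0.0, 89.5]
force: [0.8, -0.4, -0.1]
grip_width: 0.0625
grip_force: 0.0
```

Emit:
send_rows:
  series:
    - {"translation": [0, 0, 0], "dr": [0, 0, 0], "hand": 0.04}
    - {"translation": [0, 0, 0], "dr": [0, 0, 0], "hand": 0.04}
    - {"translation": [0, 0, 0], "dr": [0, 0, 0], "hand": 0.04}

```text
time: 16.9
tcp_pos: [0.5055, -0.0909, 0.0098]
eef_rot: [179.9, 0.0, 89.5]
force: [-0.9, 0.4, 5.3]
grip_width: 0.0526
grip_force: 30.0
```

Gripped. Lifting and carrying it to the tray.

Emit:
send_rows:
  series:
    - {"translation": [0, 0, 0.01], "dr": [0, 0, 0], "hand": 0.04}
    - {"translation": [0, 0, 0.03], "dr": [0, 0, 0], "hand": 0.04}
    - {"translation": [0, 0, 0.03], "dr": [0, 0, 0], "hand": 0.04}
    - {"translation": [0.002, -0.03, 0.01], "dr": [0, 0, 0], "hand": 0.04}
    - {"translation": [0.003, -0.043, 0], "dr": [0, 0, 0], "hand": 0.04}
    - {"translation": [0.003, -0.043, 0], "dr": [0, 0, 0], "hand": 0.04}
    - {"translation": [0.003, -0.043, 0], "dr": [0, 0, 0], "hand": 0.04}
    - {"translation": [0.001, -0.029, 0], "dr": [0, 0, 0], "hand": 0.04}

```text
time: 17.7
tcp_pos: [0.5161, -0.2813, 0.0883]
eef_rot: [-180.0, 0.0, 89.4]
force: [0.7, 0.6, -0.8]
grip_width: 0.053
grip_force: 30.0
```

Emit:
send_rows:
  series:
    - {"translation": [0, 0, 0], "dr": [0, 0, 0], "hand": 0.04}
    - {"translation": [0, 0, -0.03], "dr": [0, 0, 0], "hand": 0.04}
    - {"translation": [0, 0, -0.025], "dr": [0, 0, 0], "hand": 0.04}
    - {"translation": [0, 0, -0.013], "dr": [0, 0, 0], "hand": 0.04}
    - {"translation": [0, 0, -0.006], "dr": [0, 0, 0], "hand": 0.04}
    - {"translation": [0, 0, 0], "dr": [0, 0, 0], "hand": 0.04}

```text
time: 18.3
tcp_pos: [0.5167, -0.2781, 0.0148]
eef_rot: [180.0, -0.0, 89.5]
force: [-0.5, 0.1, -1.1]
grip_width: 0.0526
grip_force: 30.0
```

Emit:
send_rows:
  series:
    - {"translation": [0, 0, -0.001], "dr": [0, 0, 0], "hand": 0.04}
    - {"translation": [0, 0, 0], "dr": [0, 0, 0], "hand": 0.04}

```text
time: 18.5
tcp_pos: [0.5171, -0.2787, 0.0139]
eef_rot: [179.9, 0.0, 89.5]
force: [-0.8, 0.2, -1.5]
grip_width: 0.0529
grip_force: 30.0
```

Emit:
send_rows:
  series:
    - {"translation": [0, 0, -0.001], "dr": [0, 0, 0], "hand": 0.04}
    - {"translation": [0, 0, 0], "dr": [0, 0, 0], "hand": 0.04}

```text
time: 18.7
tcp_pos: [0.5171, -0.2787, 0.0137]
eef_rot: [179.9, 0.0, 89.5]
force: [-1.5, 1.5, 4.0]
grip_width: 0.0526
grip_force: 30.0
```

The bead is on the tray floor. Releasing and retreating.

Emit:
send_rows:
  series:
    - {"translation": [0, 0, 0.0005], "dr": [0, 0, 0], "hand": 0.06}
    - {"translation": [0, 0, 0], "dr": [0, 0, 0], "hand": 0.075}
    - {"translation": [0, 0, 0], "dr": [0, 0, 0], "hand": 0.075}
    - {"translation": [0, 0, 0], "dr": [0, 0, 0], "hand": 0.075}
    - {"translation": [0, 0, 0.02], "dr": [0, 0, 0], "hand": 0.075}
    - {"translation": [0, 0, 0.04], "dr": [0, 0, 0], "hand": 0.075}
    - {"translation": [0, 0, 0.045], "dr": [0, 0, 0], "hand": 0.075}
    - {"translation": [0, 0, 0.045], "dr": [0, 0, 0], "hand": 0.075}

```text
time: 19.5
tcp_pos: [0.5162, -0.2784, 0.1637]
eef_rot: [-179.9, -0.0, 89.5]
force: [1.5, -0.1, 1.0]
grip_width: 0.0751
grip_force: 0.0
```

Emit:
send_rows:
  series:
    - {"translation": [-0.04, 0.01, 0.02], "dr": [0, 0, 0], "hand": 0.075}
    - {"translation": [-0.04, 0.01, 0.02], "dr": [0, 0, 0], "hand": 0.075}
    - {"translation": [-0.03, 0.01, 0.01], "dr": [0, 0, 0], "hand": 0.075}
    - {"translation": [0, 0, 0], "dr": [0, 0, 0], "hand": 0.075}
    - {"translation": [0, 0, 0], "dr": [0, 0, 0], "hand": 0.075}

```text
time: 20.0
tcp_pos: [0.4067, -0.2488, 0.2131]
eef_rot: [179.9, 0.1, 89.4]
force: [-0.1, 0.2, 0.6]
grip_width: 0.075
grip_force: 0.0
```

```bash
python3 - <<'E'
from h import *
a=env.get_image("scene");s=env.sense();print(s["time"],s["tcp_pos"])
cv2.imwrite("pics/c6.png",cv2.resize(a[120:320,120:440],None,fx=2.4,fy=2.4,interpolation=2))
find("wide_bead_mid",dict(scene=(335,256)),cyl(.027,0,.044),[.545,.143])
E
```

```text
20.05 [ 0.40685841 -0.24878008  0.21219012]
wide_bead_mid [0.5515 0.1442] res [ 0.1 -1.5 -0.1  1.4] {'scene': array([0.5515, 0.1442])}
```

View pics/c6.png

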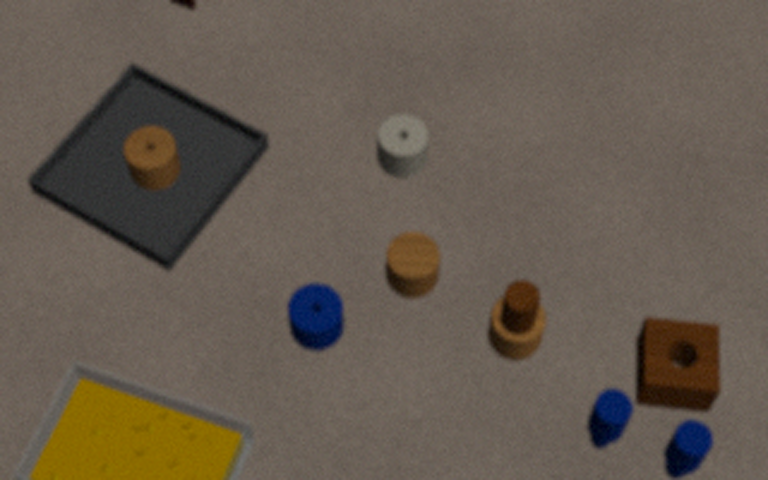

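The narrow bead is upright in the tray at (150,158), and the gauge is standing fully seated in the wide bead at (518,325), which hasn't moved. The robot is clear.

```bash
python3 -c "
from station import env
print(env.sign_off())"
```

```text
the job is handed in; nothing more can be done
None
```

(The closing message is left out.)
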